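Fetch the parts bin with the pull hook

TASK

The grey parts bin has slid to the back of the repair bench: take the pull hook from its wooden cradle, lower its leg into the bin behind the near wall, in the pocket between the two ribs, and drag the bin along the bench into its metal bay until it is fully home, flat against the rubber buffer of the stop. Pull gently: keep it pressed there with more than 5 N for a third of a second so that you feel it seat, never pull harder than 18 N, and do not touch the bin by hand, lift it or disturb the other things. Then lay the hook back in both notches of its cradle and let go, leaving the bin home and square.

Things in the scene. Friction and masses are not known exactly. Their poses are not given: they have to be found in the camera images.
- hook: Pull hook: black square handle 130 x 24 x 24 mm; a steel rod (8 mm diameter) leaves one end level with the handle's middle line and is bent straight down. Leg axis 170 mm ahead of the origin, leg end 44 mm below it. 0.22 kg, balances 30 to 40 mm ahead of the origin. Origin: middle of the handle; x along it to the rod, z up. Starts in the cradle, origin at the cradle seat.
- hook_tip (a point): The lower end of the hook's down-turned leg (at x = 170 mm, z = -44 mm in the hook's frame).
- bin: Grey plastic parts bin, loose: open box 120 x 100 (y) x 45 mm high, walls and floor 4 mm, 0.3-0.54 kg. Origin: centre of underside. Near wall to hook: x = -60 (outer) to -56 mm (inner). On its inside two full-height ribs, 16 mm deep, inner faces at y = +-12 mm, form a pocket for the hook's leg. Divider 34 mm high at x = 3 mm. At the start its near wall is 110-145 mm from the stop.
- bin_front (a point): Middle of the outer face of the bin's near wall, 10 mm above its underside.
- bay: Bay: low fixed aluminium frame, 20 mm high, open at the far side. Origin on the bench, middle of the stop's inner face; x points out of the mouth, the bin is dragged along -x. Straight side rails, inner faces at y = +-58 mm, from the stop to x = 70 mm, then guides flaring to about y = +-81 mm at x = 112 mm. The bin has 8 mm play each side.
- stop: The bay's fixed stop bar, 12 mm thick, 116 mm wide, 20 mm high, same origin and axes as the bay: inner face at x = 0. It carries a black rubber buffer (90 mm wide, 16 mm high) on two pins, set by hand: its face stands somewhere between x = 6 and 16 mm, different each time and not measured. The buffer holds its setting against a pull of 18 N: the bin meets it like a hard stop. Find it by feel.
- stop_face (a point): Middle of the stop bar's inner face (not of the buffer), 10 mm above the bench. When the bin is home, its bin front point stands at x = 6 to 16 mm from here, depending on the buffer's setting.
- cradle: Fixed wooden cradle: base 140 x 75 x 8 mm; two posts at x = +-48 mm, 12 mm thick, 60 mm wide, each with a notch on top 36 mm wide, 18 mm deep, floor 73 mm above the bench (post tops 91 mm). Origin: centre of underside, on the bench; x along the handle to the rod, z up. 84 mm of room for fingers between the posts.
- cradle_seat (a point): Point in the cradle, 85 mm above the bench, midway between the two notches: where the middle of the hook's handle lies when it is in the cradle.
- meter: Bystander: a loose yellow multimeter 150 x 78 x 43 mm, lying flat. Origin: centre of its underside.
- mug: Bystander: a loose steel mug, 74 mm across, 95 mm high with a handle. Origin: centre of its underside.
- flux: Bystander: a loose small white bottle with a black cap, 48 mm across, 100 mm high. Origin: centre of its underside.
Mind the look-alikes: they are no part of the job. Of the things shaped like the bin, the grey one is meant.

How it is judged:
By the outcome, as a careful person would: the job done as asked, in the order asked, and still so for the second after the job is handed in, with the robot touching nothing.
It also fails if it takes over 61 s, if anything falls off the work surface, if the arm or the gripper's body presses on something with over 40 N, if the wrist force passes 120 N, or if a joint passes its speed limit or range.

ROBOT

A 6-joint arm with a two-finger parallel gripper is mounted at the origin on the work surface. World frame = base frame: x ahead of the robot, y to its left, z up, the work surface at z = 0. Lengths are in m, angles in rad, forces in N, time in s.
With the tool pointing down it reaches from about 0.325 to 0.85 m from the base axis. Payload 4.4 kg.
Tool frame: the origin (TCP) lies midway between the tips of the shut fingers; the grasp point (between the pads) lies 19 mm behind it (env.grasp_offset is the z of the grasp point in the tool frame, in m); z points along the fingers, y is the line along which they close (so a half turn about z gives the same grasp; the last joint's range is limited). The gripper opens to 94 mm and grips with 3 to 60 N. Pads are 16 mm wide; open, the fingers measure 119 mm over their backs; the gripper's body (75 mm by 177 mm) begins 78 mm behind the grasp point.
Start: joints at [-1.407, 0.207, 1.542, -0, 1.393, -0.15], TCP at [0.177, -0.547, 0.171] pointing down, gripper open.
Joint ranges: [-2.73, 2.73], [-0.86, 2.22], [0.23, 2.46], [-1.11, 4.25], [0.08, 2.63], [-2.82, 2.82]. Speed limits (rad/s): [2.79, 2.79, 3.14, 3.14, 3.14, 3.14].

INTERFACE

Orientations are given as [roll, pitch, yaw] about the fixed x, y, z axes, in that order (R = Rz(yaw) Ry(pitch) Rx(roll)).
In Python, from station import env gives the robot as it stands.
- The arm moves only by the tool carry_out, never from a script. Its argument "plan" is a list of rows, each a list of 3 entries, a list of its own where there are three numbers: the finger opening in cm, from 0 to 9.4, then the shift along the tool's x, y, z in cm, then the turn about the tool's z in degrees. In form: [[claw, [dx, dy, dz], yaw], ...]. A call has 1 to 10 rows; each row is the pose to reach, as a shift and turn from the pose commanded when the call began, along the tool's axes at that moment; what a row does not reach only later rows make up. A row lasts 1/8 s, in which the tool goes at most 62.5 mm and 10.7 degrees, less where a joint would pass 70% of its speed; a pose out of reach is approached as far as the arm can. A call with a gripper value outside its range is refused whole. The fingers move at their own pace and stop on an object; "force" is the grip in N (left out, the last holds). Time passes only in rows, so rows that repeat a pose let the fingers close. It gives the time, the measured TCP pose, the force, the opening and the grip force at its end, in the units of the state.
- env.read_state(): the state, without advancing time (a new reading comes with each control period).
- env.read_camera(name): name is "scene" or "side" or "wrist"; returns (picture, depth): 480x640x3 uint8, blue, green, red; 480x640 float32, m along the optical axis (not along the pixel's ray), 0 where there is no reading.
- env.camera_params(name): a dict with "intrinsics" (3x3 intrinsics, pixels), "dist_coeffs" ([k1, k2, p1, p2, k3] as OpenCV has them; the pictures are not rectified), "world_from_camera" (4x4, takes a point from camera to world coordinates); the wrist camera has in their place "tool_from_camera" (4x4, takes a point from camera to tool coordinates, whose origin is the TCP and whose axes are the flange's). Camera axes: x right, y up, looking along -z (the intrinsics and any distortion apply to the point x, -y, -z); pixel columns grow to the right and rows downward; lengths in m; the calibration is good to about 2 mm. A picture is of the moment at which its call begins: read the wrist's pose just before it. camera_params takes no time and is no camera call.
- env.close_job(): hands the job in; it is judged then, once.
The state is a dict: "clock": time; "qpos": joint angles; "dq": joint speeds; "joint_efforts": joint torques, N m; "tcp_pos": TCP position; "tcp_rot": TCP orientation; "contact_force": force on the tool from outside, world axes, zero at the start; "ft_torque": the same for the moment, N m; "width": opening from 0.0 (shut) to 1.0 (fully open); "gripper_force": force on a finger pad.
Only numpy, scipy, OpenCV 4.12 (cv2) and the standard library are available. Lean on these libraries where they do the work, as an engineer would, in place of code of your own. Each camera call takes 0.05 s, during which the arm holds its last target. There are 200 camera calls.

## Working session

There is one attempt and no reset: what is moved stays moved. The work goes in short steps, Python scripts to look and compute and a tool call to move; the robot and the scene stay as the last step left them, time stands still between calls to the robot, and variables do not carry over. Pictures are saved under pics/ and viewed, at most 10 in all, crops included, and the job is handed in when it is done.

Besides the shell and the picture viewer there is one more tool, called after "Request:" as name(argument=value, ...) on one line, values as JSON. carry_out: Moves the arm, as the interface text tells. Its arguments: {"type":"object","properties":{"plan":{"type":"array","items":{"type":"array"}},"force":{"type":"number"}},"required":["plan"]}

```bash
mkdir -p pics; ls; python3 - <<'E'
from station import env
import cv2,numpy as np
s=env.read_state(); print({k:np.round(v,3) for k,v in s.items()}, env.grasp_offset)
for n in ("scene","side"):
    im,d=env.read_camera(n); cv2.imwrite(f"pics/{n}0.png",im); np.save(f"pics/{n}0.npy",d)
    p=env.camera_params(n); print(n,{k:np.round(v,3).tolist() for k,v in p.items()})
p=env.camera_params("wrist");print({k:np.round(v,3).tolist() for k,v in p.items()})
E
```

```text
pics
{'clock': np.float64(0.0), 'qpos': array([-1.407,  0.207,  1.543, -0.   ,  1.394, -0.15 ]), 'dq': array([-0.   , -0.   ,  0.   ,  0.002, -0.001, -0.001]), 'joint_efforts': array([ 0.0000e+00, -3.7088e+01, -2.8142e+01,  7.0000e-02,  3.6000e-02,
       -0.0000e+00]), 'tcp_pos': array([ 0.177, -0.546,  0.17 ]), 'tcp_rot': array([-3.139, -0.   ,  0.314]), 'contact_force': array([-0.151, -0.179, -0.458]), 'ft_torque': array([-0.028,  0.039,  0.009]), 'gripper_force': np.float64(0.0), 'width': np.float64(0.999)} -0.0188
scene {'intrinsics': [[466.871, 0.0, 322.255], [0.0, 466.871, 241.316], [0.0, 0.0, 1.0]], 'dist_coeffs': [-0.025, 0.0, 0.0, 0.0, 0.0], 'world_from_camera': [[-0.579, -0.672, 0.461, 1.06], [0.815, -0.477, 0.329, 0.304], [-0.001, 0.566, 0.824, 0.877], [0.0, 0.0, 0.0, 1.0]]}
side {'intrinsics': [[565.852, 0.0, 326.676], [0.0, 565.852, 238.28], [0.0, 0.0, 1.0]], 'dist_coeffs': [-0.044, 0.0, 0.0, 0.0, 0.0], 'world_from_camera': [[-0.81, 0.305, -0.501, 0.102], [-0.587, -0.432, 0.685, 0.656], [-0.008, 0.849, 0.529, 0.624], [0.0, 0.0, 0.0, 1.0]]}
{'intrinsics': [[358.316, 0.0, 316.334], [0.0, 358.316, 242.214], [0.0, 0.0, 1.0]], 'dist_coeffs': [0.01, 0.0, 0.0, 0.0, 0.0], 'tool_from_camera': [[0.0, 0.958, 0.288, 0.085], [1.0, -0.0, -0.0, 0.0], [-0.0, 0.288, -0.958, -0.214], [0.0, 0.0, 0.0, 1.0]]}
```

View pics/scene0.png

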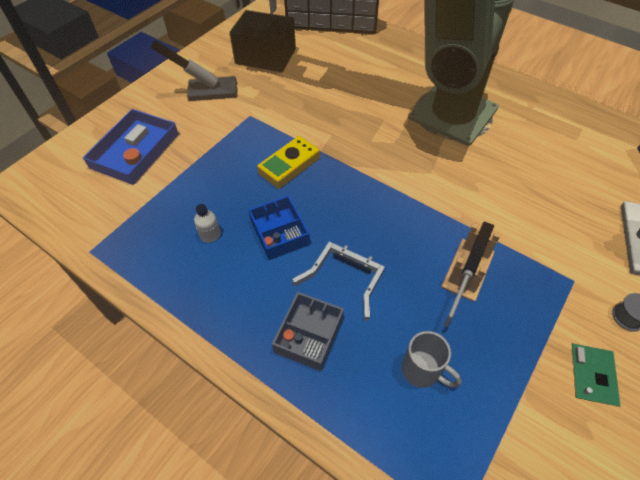

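View pics/side0.png

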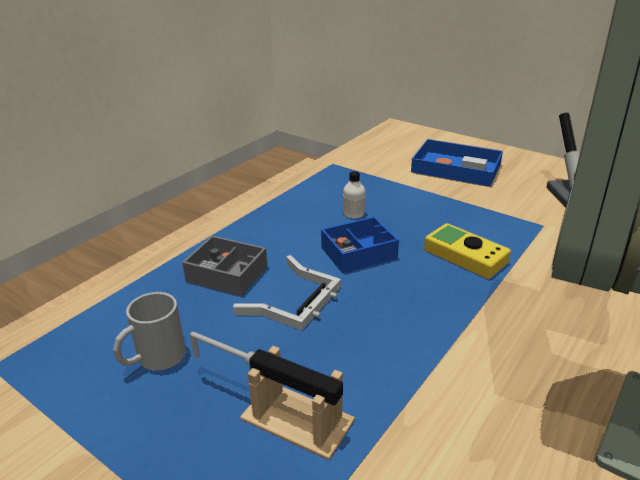

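The grey bin is at scene (308,330), with its ribbed wall facing the bay mouth, and the bay is at (345,265). The hook lies in its cradle at (470,260), its tip at (448,325), and the mug is close by at (427,358). The blue tray and blue bin are the decoys. I'll measure now.

```bash
cat > h.py <<'E'
from station import env
import cv2,numpy as np
def cloud(n,d,T=None):
    p=env.camera_params(n); K=np.array(p["intrinsics"]); D=np.array(p["dist_coeffs"])
    T=np.array(p["world_from_camera"]) if T is None else T
    v,u=np.mgrid[0:480,0:640]
    q=cv2.undistortPoints(np.stack([u,v],-1).reshape(-1,1,2).astype(np.float64),K,D).reshape(480,640,2)
    P=np.stack([q[...,0]*d,-q[...,1]*d,-d],-1)
    return P@T[:3,:3].T+T[:3,3]
def rect(P):
    (c,s,a)=cv2.minAreaRect((P[:,:2]*1000).astype(np.float32)); return np.round(c,1),np.round(s,1),round(a,1)
E
python3 - <<'E'
from h import *
C={}
for n in ("scene","side"):
    im=cv2.imread(f"pics/{n}0.png"); d=np.load(f"pics/{n}0.npy"); W=cloud(n,d); ok=d>0
    hsv=cv2.cvtColor(im,cv2.COLOR_BGR2HSV); X,Y,Z=W[...,0],W[...,1],W[...,2]; S,V=hsv[...,1],hsv[...,2]
    boxes={"scene":dict(bin=(265,285,350,375),bay=(285,235,390,322),hook=(440,215,500,335),cr=(435,215,505,305)),
           "side":dict(bin=(178,230,275,300),bay=(228,250,345,332),hook=(185,325,350,405),cr=(236,340,360,455))}[n]
    def sel(b,m):
        x0,y0,x1,y1=boxes[b]; r=np.zeros_like(ok); r[y0:y1,x0:x1]=1; return W[r&m&ok]
    mat=(S>150)
    x=W[400:410,300:310] if n=="scene" else W[300:305,380:390]; print(n,"mat z",np.median(x[...,2]),x[...,2].std())
    P=sel("bin",(Z>.040)&(Z<.050)&(S<90)); print("bin rim",len(P),np.median(P[:,2]),rect(P)); C[n,'bin']=P
    P=sel("bay",(Z>.015)&(Z<.024)&(S<90)&(V>110)); print("bay",len(P),np.median(P[:,2]),rect(P)); C[n,'bay']=P
    P=sel("hook",(V<70)&(Z>.093)&(Z<.104)); print("handle top",len(P),np.median(P[:,2]),rect(P)); C[n,'h']=P
    P=sel("hook",(S<90)&(V>=70)&(Z>.075)&(Z<.1)); print("rod",len(P),np.median(P[:,2]),rect(P)); C[n,'rod']=P
    P=sel("cr",(Z>.004)&(Z<.012)&(hsv[...,0]<30)&(S>60)); print("cradle base",len(P),rect(P))
    P=sel("cr",(Z>.086)&(Z<.094)&(hsv[...,0]<30)&(S>60)); print("cradle tops",len(P),rect(P)); C[n,'ct']=P
# top-down map of combined points
M=np.full((560,700,3),255,np.uint8)
for n in ("scene","side"):
    im=cv2.imread(f"pics/{n}0.png"); d=np.load(f"pics/{n}0.npy"); W=cloud(n,d)
    m=(W[...,2]>.003)&(W[...,2]<.12)&(d>0)
    q=W[m]; c=im[m].copy()
    u=((.45-q[:,1])*1000).astype(int); v=((.95-q[:,0])*1000).astype(int)
    k=(u>=0)&(u<700)&(v>=0)&(v<560); M[v[k],u[k]]=c[k]
cv2.imwrite("pics/top.png",M)
E
```

```text
scene mat z 0.0016010616878534 0.08711234451989747
bin rim 602 0.04466927232866724 (array([771.5,  64.9]), array([122.7, 100.9]), 13.4)
bay 764 0.02006396785529818 (array([626.1,  13.2]), array([134.1, 251.2]), 6.5)
handle top 567 0.09729199372558417 (array([449.1, 257.4]), array([129.6,  24. ]), 7.4)
rod 280 0.08863969428933954 (array([513.2, 265.5]), array([217.9,  60.4]), 7.2)
cradle base 663 (array([402.9, 252.2]), array([239.8, 115.8]), 18.7)
cradle tops 167 (array([472.8, 260.4]), array([183. ,  60.3]), 7.3)
side mat z 0.002358521281739745 0.0012311018524038678
bin rim 761 0.0445506695851422 (array([770.8,  64. ]), array([123.5, 105.1]), 12.8)
bay 868 0.021204990167062787 (array([624.3,  16.2]), array([135.3, 242.8]), 6.7)
handle top 1474 0.09850934549017054 (array([446.9, 257.7]), array([129.1,  26.4]), 6.4)
rod 633 0.0907587258503808 (array([506. , 264.9]), array([225.2,  62.4]), 7.7)
cradle base 3073 (array([446.5, 257.6]), array([139.7,  76.4]), 7.5)
cradle tops 345 (array([443.6, 257.1]), array([121.8,  61.4]), 6.9)
```

View pics/top.png

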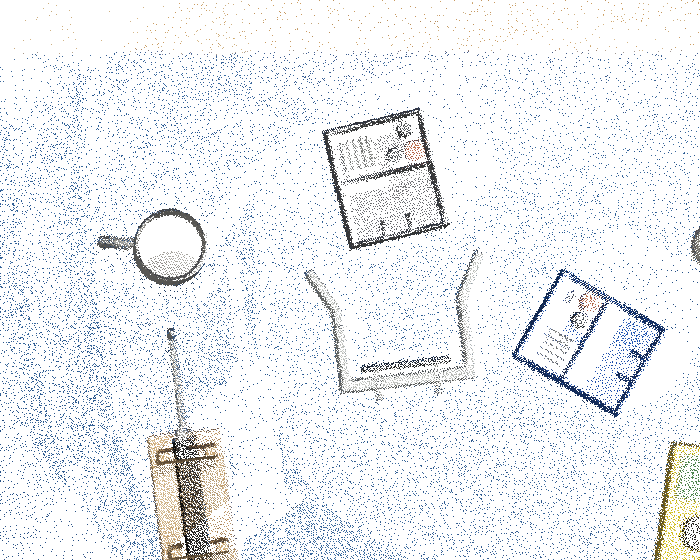

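The top-down map shows everything clearly: the hook tip at map (171,332), and the mug 45 mm beyond it. The bin's pocket is at (395,225) and the bay at (405,340). Next I'll fit the bay and hook axes more accurately.

```bash
python3 - <<'E'
from h import *
A=[]
for n in ("scene","side"):
    im=cv2.imread(f"pics/{n}0.png"); d=np.load(f"pics/{n}0.npy"); W=cloud(n,d)
    hsv=cv2.cvtColor(im,cv2.COLOR_BGR2HSV); A.append((n,W.reshape(-1,3),hsv.reshape(-1,3),d.reshape(-1)>0))
def loc(P,c,a): 
    a=np.radians(a); R=np.array([[np.cos(a),-np.sin(a)],[np.sin(a),np.cos(a)]]); return (P[:,:2]-c)@R
def line(P): # direction angle (deg) by fitLine
    vx,vy,x0,y0=cv2.fitLine((P[:,:2]*1000).astype(np.float32),cv2.DIST_HUBER,0,.01,.01).ravel(); return np.degrees(np.arctan2(vy,vx)),x0,y0
c0=np.array([.58,.043]);a0=7
for n,W,h,ok in A:
    L=loc(W,c0,a0); z=W[:,2]
    top=ok&(z>.016)&(z<.024)&(h[:,1]<90)&(h[:,2]>100)
    st=top&(abs(L[:,0]+6)<14)&(abs(L[:,1])<52)
    l=top&(L[:,0]>.015)&(L[:,0]<.062)&(abs(L[:,1]-.063)<.02)
    # scale fix: L in m
    st=top&(abs(L[:,0]+.006)<.014)&(abs(L[:,1])<.052)
    r=top&(L[:,0]>.015)&(L[:,0]<.062)&(abs(L[:,1]+.063)<.02)
    print(n,"stop",st.sum(),rect(W[st]),line(W[st]), np.round(np.percentile(L[st,0]*1000,[3,50,97]),1))
    for m in (l,r): print("rail",m.sum(),line(W[m]),np.round(np.percentile(L[m,1]*1000,[3,50,97]),1))
    b=ok&(z>.005)&(z<.024)&(h[:,2]<60)&(abs(L[:,0]-.012)<.02)&(abs(L[:,1])<.052); print("buffer",b.sum(),rect(W[b]), np.round(np.percentile(L[b,0]*1000,[3,50,97]),1))
    # bin walls in bin frame
    cb=np.array([.771,.0645]); B=loc(W,cb,13.2); rim=ok&(z>.041)&(z<.048)&(h[:,1]<90)&(h[:,2]<140)
    for nm,m in (("near",(abs(B[:,0]+.058)<.008)&(abs(B[:,1])<.045)),("far",(abs(B[:,0]-.058)<.008)&(abs(B[:,1])<.045)),("L",(abs(B[:,1]-.048)<.008)&(abs(B[:,0])<.055)),("R",(abs(B[:,1]+.048)<.008)&(abs(B[:,0])<.055))):
        m=m&rim; print(nm,m.sum(),np.round(line(W[m]),1),np.round(np.percentile(B[m]*1000,[50],axis=0),1))
    rb=rim&(B[:,0]>-.052)&(B[:,0]<-.038)&(abs(B[:,1])<.03); print("ribs y",np.round(np.sort(B[rb,1]*1000)[::4],0))
    H=loc(W,np.array([.448,.2575]),7.3)
    rod=ok&(z>.08)&(z<.095)&(H[:,0]>.08)&(H[:,0]<.16)&(abs(H[:,1])<.015); print("rod",rod.sum(),line(W[rod]),np.median(H[rod]*1000,0))
    tip=ok&(z>.03)&(z<.095)&(H[:,0]>.16)&(H[:,0]<.185)&(abs(H[:,1])<.015); print("tip",tip.sum(),np.round(np.percentile(H[tip]*1000,[3,50,97],axis=0),1).tolist(),np.percentile(z[tip],[2,98]))
    hd=ok&(z>.093)&(z<.102)&(abs(H[:,0])<.075)&(abs(H[:,1])<.02)&(h[:,2]<70); print("handle",line(W[hd]),np.percentile(H[hd]*1000,[2,50,98],axis=0).round(1).tolist())
E
```

```text
scene stop 242 (array([572.7,  42. ]), array([ 19.9, 103.4]), 8.1) (np.float32(-83.453255), np.float32(571.5268), np.float32(43.427795)) [-15.1  -8.4  -2.3]
rail 97 (np.float32(7.9380445), np.float32(610.4829), np.float32(111.00268)) [58.8 63.7 68.3]
rail 87 (np.float32(6.724641), np.float32(625.51965), np.float32(-13.949527)) [-67.2 -62.1 -57.3]
buffer 164 (array([586.9,  44.4]), array([ 7.5, 86.1]), 6.4) [ 4.9  8.2 10.5]
near 121 [-76.7 715.7  52. ] [[-56.6   1.2]]
far 125 [-76.7 828.5  78. ] [[59.1 -0.7]]
L 130 [ 13.3 762.  112.3] [[ 3.5 48.6]]
R 137 [ 12.9 783.   18.9] [[  2.6 -47. ]]
ribs y [-15. -13. -12.  13.  14.  15.]
rod 158 (np.float32(7.204051), np.float32(568.0379), np.float32(272.3861)) [121.3653288  -0.4598809]
tip 77 [[162.4, -4.0], [173.1, -0.7], [174.8, 3.4]] [0.0470529  0.09120254]
handle (np.float32(6.6772747), np.float32(453.26614), np.float32(257.93906)) [[-57.7, -10.9], [6.8, -0.2], [64.2, 10.6]]
side stop 291 (array([571.4,  42. ]), array([ 21.1, 103.7]), 7.7) (np.float32(-83.156586), np.float32(569.2638), np.float32(42.784737)) [-15.9 -10.8  -3.3]
rail 107 (np.float32(9.702991), np.float32(610.2308), np.float32(109.68443)) [57.6 62.4 67. ]
rail 79 (np.float32(6.7395496), np.float32(624.7742), np.float32(-14.605564)) [-68.7 -62.6 -58.5]
buffer 164 (array([584.7,  44.3]), array([ 6.6, 90.2]), 6.6) [2.2 3.9 7.1]
near 125 [-76.4 712.5  56.5] [[-58.8   5.4]]
far 110 [-75.7 826.4  77.9] [[57.   2.2]]
L 191 [ 13.  757.  110.9] [[-3.7 48.4]]
R 170 [ 13.4 765.1  14.3] [[ -3.1 -47.5]]
ribs y [-16. -15. -14. -13. -12.  10.  13.  13.  14.  15.]
rod 291 (np.float32(6.564626), np.float32(566.38824), np.float32(273.92477)) [119.21605188   1.13064241]
tip 151 [[161.9, -4.0], [166.8, 1.0], [171.1, 3.4]] [0.04602888 0.09105946]
handle (np.float32(7.827831), np.float32(442.32462), np.float32(259.8534)) [[-64.1, -10.1], [-5.9, 3.0], [59.4, 11.9]]
```

Request:
carry_out(plan=[[5,[39.7,-34.0,-5.0],10.8],[5,[39.7,-34.0,-5.0],10.8],[5,[39.7,-34.0,-5.0],10.8],[5,[39.7,-34.0,-5.0],10.8],[5,[39.7,-34.0,-5.0],10.8],[5,[39.7,-34.0,-5.0],10.8],[5,[39.7,-34.0,-5.0],10.8],[5,[39.7,-34.0,-5.0],10.8],[5,[39.7,-34.0,-5.0],10.8]])

```text
clock: 1.23
tcp_pos: [0.4511, -0.098, 0.221]
tcp_rot: [-3.141, -0.0, 0.129]
contact_force: [0.7, -0.2, -0.7]
width: 0.533
gripper_force: 0.0
```

```bash
cat >> h.py <<'E'
from scipy.spatial.transform import Rotation as Ro
def st():
    s=env.read_state(); p=np.array(s["tcp_pos"]); R=Ro.from_euler("xyz",s["tcp_rot"]).as_matrix()
    print("t",round(float(s["clock"]),2),"tcp",p.round(4),"rot deg",np.degrees(s["tcp_rot"]).round(2),"F",np.round(s["contact_force"],2),"w",round(float(s["width"])*94,1),"gf",round(float(s["gripper_force"]),1))
    return p,R
def go(x,y,z,yaw):
    p,R=st(); d=R.T@(np.array([x,y,z])-p)*100; cur=np.degrees(np.arctan2(R[1,0],R[0,0]))
    print("shift cm",d.round(2),"turn",round(cur-yaw,2))
E
python3 -c "
from h import *
go(.458,.2593,.18,7.2)"
```

```text
t 1.23 tcp [ 0.4511 -0.098   0.221 ] rot deg [-1.7997e+02 -2.0000e-02  7.4100e+00] F [ 0.69 -0.17 -0.67] w 50.1 gf 0.0
shift cm [  5.3  -35.34   4.12] turn 0.21
```

Request:
carry_out(plan=[[5,[5.3,-35.3,3.0],0.2],[5,[5.3,-35.3,3.0],0.2],[5,[5.3,-35.3,3.0],0.2],[5,[5.3,-35.3,3.0],0.2],[5,[5.3,-35.3,3.0],0.2],[5,[5.3,-35.3,3.0],0.2],[5,[5.3,-35.3,3.0],0.2],[5,[5.3,-35.3,3.0],0.2]])

```text
clock: 2.22
tcp_pos: [0.4582, 0.2553, 0.1905]
tcp_rot: [3.141, 0.001, 0.122]
contact_force: [0.1, -0.1, -0.3]
width: 0.533
gripper_force: 0.0
```

```bash
python3 - <<'E'
from h import *
p,R=st(); im,d=env.read_camera("wrist"); cv2.imwrite("pics/w1.png",im)
T=np.eye(4);T[:3,:3]=R;T[:3,3]=p; T=T@np.array(env.camera_params("wrist")["tool_from_camera"])
W=cloud("wrist",d,T); hsv=cv2.cvtColor(im,cv2.COLOR_BGR2HSV); z=W[...,2]
m=(d>0)&(z>.09)&(z<.104)&(hsv[...,2]<70)&(abs(W[...,1]-.258)<.05)&(abs(W[...,0]-.448)<.09); P=W[m]; print("handle",len(P),np.median(P[:,2]),rect(P))
m=(d>0)&(z>.086)&(z<.094)&(hsv[...,0]<30)&(hsv[...,1]>60)&(abs(W[...,1]-.258)<.06)&(abs(W[...,0]-.448)<.09);P=W[m]; print("tops",len(P),rect(P))
go(.458,.2593,.066,7.2)
E
```

```text
t 2.23 tcp [0.4582 0.2553 0.1905] rot deg [1.7995e+02 6.0000e-02 7.0000e+00] F [ 0.08 -0.06 -0.27] w 50.1 gf 0.0
handle 1082 0.09662543898939596 (array([450.5, 257.7]), array([126.5,  22.3]), 7.1)
tops 703 (array([453.6, 257.8]), array([135.5,  59.2]), 7.2)
t 2.27 tcp [0.4585 0.2548 0.1907] rot deg [1.7996e+02 4.0000e-02 6.9300e+00] F [0.11 0.83 0.06] w 50.2 gf 0.0
shift cm [ 1.000e-02 -4.600e-01  1.247e+01] turn -0.27
```

View pics/w1.png

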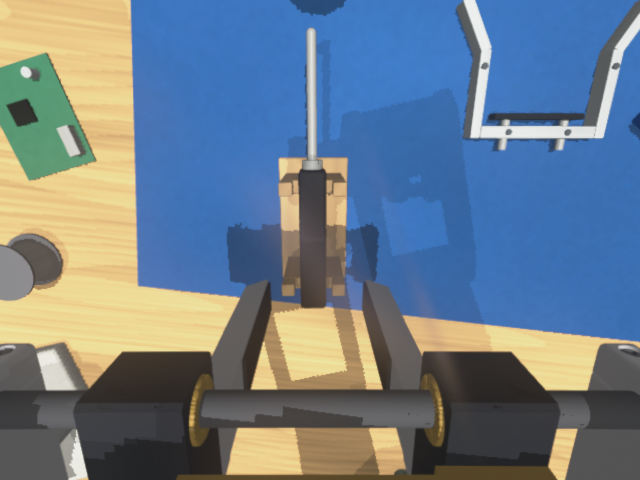

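The handle is centred between the fingers, with its middle at (0.449, 0.258) and yaw 7.2°, which agrees with the other cameras. I'm descending.

Request:
carry_out(plan=[[5,[0,-0.4,5],-0.2],[5,[0,-0.4,9],-0.2],[5,[0,-0.4,11],-0.2],[5,[0,-0.4,12.4],-0.2],[5,[0,-0.4,12.4],-0.2],[5,[0,-0.4,12.4],-0.2]])

```text
clock: 3.02
tcp_pos: [0.4593, 0.2599, 0.0682]
tcp_rot: [-3.141, -0.002, 0.125]
contact_force: [0.3, -0.3, -1.0]
width: 0.53
gripper_force: 0.0
```

```bash
python3 -c "
from h import *
go(.4583,.2588,.066,7.2)"
```

```text
t 3.02 tcp [0.4593 0.2599 0.0682] rot deg [-1.7997e+02 -1.3000e-01  7.1400e+00] F [ 0.27 -0.34 -0.99] w 49.8 gf 0.0
shift cm [-0.11  0.09  0.22] turn -0.06
```

Request:
carry_out(plan=[[0,[0,0.05,0.1],0],[0,[0,0.05,0.1],0],[0,[0,0.05,0.1],0],[0,[0,0.05,0.1],0],[0,[0,0.05,0.1],0],[0,[0,0.05,0.1],0]], force=60)

```text
clock: 3.78
tcp_pos: [0.4582, 0.2594, 0.0659]
tcp_rot: [-3.142, 0.0, 0.125]
contact_force: [0.2, -1.0, 0.5]
width: 0.007
gripper_force: 0.0
```

```bash
python3 -c "
from h import *
st()"
```

```text
t 3.77 tcp [0.4582 0.2594 0.0659] rot deg [-180.      0.      7.18] F [ 0.16 -0.97  0.52] w 0.7 gf 0.0
```

The fingers shut on nothing, so I'll look before doing anything else.

```bash
python3 - <<'E'
from h import *
ims=[]
for n,(x0,y0) in (("scene",(340,150)),("side",(170,240))):
    im,d=env.read_camera(n); ims.append(cv2.resize(im[y0:y0+240,x0:x0+240],(400,400)) if n=="scene" else cv2.resize(im[y0:y0+240,x0:x0+240],(400,400)))
w,_=env.read_camera("wrist"); 
cv2.imwrite("pics/chk1.png",np.hstack(ims)); cv2.imwrite("pics/w2.png",w)
E
```

```text
(no output)
```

View pics/chk1.png

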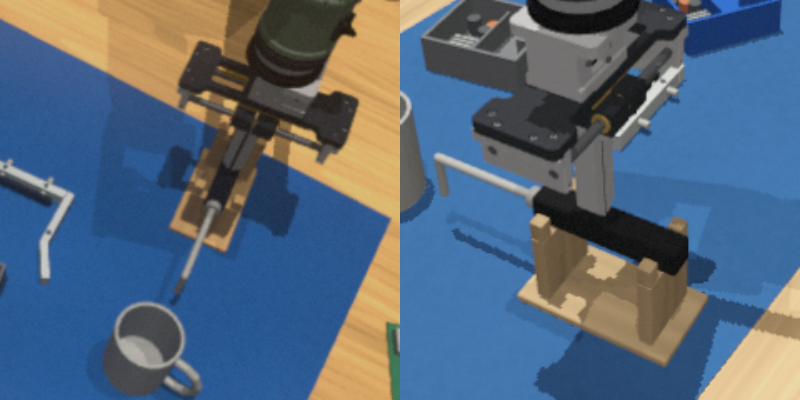

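The fingers seem to end at the handle rather than straddling it, so I'll measure them with the depth data.

```bash
python3 - <<'E'
from h import *
p,R=st()
for n in ("scene","side"):
    im,d=env.read_camera(n); W=cloud(n,d); h=cv2.cvtColor(im,cv2.COLOR_BGR2HSV); z=W[...,2]
    c=np.array([.4493,.2577]);a=np.radians(7.2);Rm=np.array([[np.cos(a),-np.sin(a)],[np.sin(a),np.cos(a)]])
    L=(W[...,:2]-c)@Rm*1000
    m=(d>0)&(z>.02)&(z<.16)&(abs(L[...,0])<75)&(abs(L[...,1])<60)&(h[...,1]<90)
    print(n)
    for z0 in range(50,160,8):
        k=m&(z*1000>=z0)&(z*1000<z0+8)
        for nm,kk in (("dark",k&(h[...,2]<70)),("grey",k&(h[...,2]>=70)&(L[...,0]<62))):
            if kk.sum()>3: print(z0,nm,kk.sum(),"x",np.percentile(L[kk,0],[3,97]).round(),"y",np.percentile(L[kk,1],[3,97]).round(1))
w=cv2.imread("pics/w2.png"); 
E
```

```text
t 3.92 tcp [0.4581 0.2593 0.0659] rot deg [1.80e+02 1.00e-02 7.18e+00] F [0.5  0.17 0.11] w 0.4 gf 0.0
scene
50 grey 24 x [-43.  55.] y [-25.   21.5]
58 dark 6 x [-44.  38.] y [-29.1  29.4]
58 grey 6 x [-43.  54.] y [-29.9  26.6]
66 dark 4 x [-47. -41.] y [-30.1 -28.3]
66 grey 7 x [-45.  53.] y [-24.9  29. ]
74 dark 7 x [-45.  64.] y [-29.5  11.5]
82 dark 11 x [62. 70.] y [-11.9  11.3]
90 dark 197 x [-3. 64.] y [-12.   11.1]
98 dark 93 x [15. 62.] y [-10.4   9.5]
106 dark 18 x [16. 19.] y [-10.5   9.1]
106 grey 14 x [16. 20.] y [-7.2 12.2]
114 dark 9 x [16. 19.] y [-11.1   2.9]
114 grey 19 x [16. 19.] y [-9.1 11.9]
122 dark 15 x [ 9. 20.] y [-12.1   3.6]
122 grey 25 x [17. 20.] y [-10.3  11.5]
130 dark 11 x [17. 19.] y [-11.6   2.9]
130 grey 23 x [16. 20.] y [-8.8 11.7]
138 dark 10 x [12. 19.] y [-12.1   2.8]
138 grey 26 x [16. 20.] y [-10.2  12.4]
146 dark 11 x [16. 19.] y [-8.7  3.1]
146 grey 23 x [17. 20.] y [-9.6 12.4]
154 dark 11 x [16. 19.] y [-12.1   3.5]
154 grey 23 x [17. 20.] y [-10.2  12.4]
side
58 grey 5 x [50. 51.] y [29.3 30.7]
66 grey 6 x [43. 52.] y [11.8 29.9]
74 dark 161 x [-67.  42.] y [-2.8 12.4]
74 grey 4 x [50. 61.] y [12.6 29.7]
82 dark 366 x [-66.  53.] y [-3.7 12.2]
82 grey 6 x [45. 51.] y [-10.9  29.5]
90 dark 633 x [-66.  55.] y [-8.6 12.3]
90 grey 80 x [-52.  52.] y [-29.9  28.3]
98 dark 790 x [-62.  56.] y [-8.8 10.8]
98 grey 27 x [-1. 62.] y [-8.1  6.3]
106 grey 56 x [-1. 15.] y [-9.2 12.9]
114 grey 101 x [-1. 16.] y [-9.1 12.9]
122 grey 102 x [-2. 17.] y [-9.1 13.3]
130 grey 108 x [-2. 16.] y [-9.7 13.7]
138 grey 119 x [-2. 16.] y [-10.8  13.6]
146 grey 112 x [-2. 17.] y [-9.9 13.8]
154 grey 81 x [-2. 15.] y [-9.2 13.7]
```

View pics/w2.png

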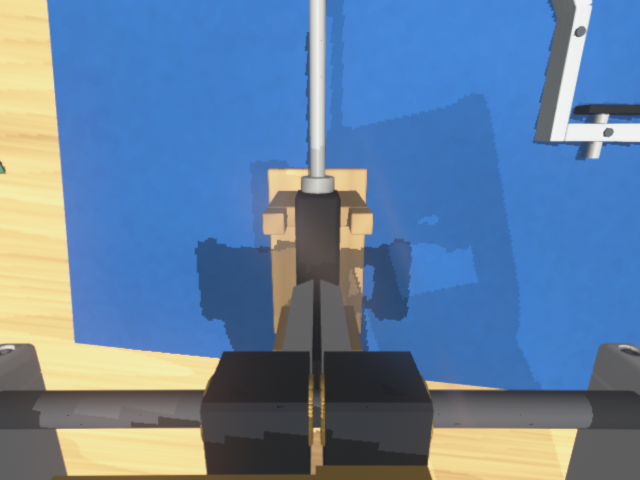

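```bash
python3 - <<'E'
from h import *
p,R=st(); im,d=env.read_camera("wrist"); 
W=cloud("wrist",d,np.array(env.camera_params("wrist")["tool_from_camera"]))*1000
for v in range(230,480,12): print(v,W[v,305].round(0),W[v,330].round(0),W[v,268].round(0), im[v,305])
for n in ("scene","side"):
    im,d=env.read_camera(n); W=cloud(n,d); L=(W-p)@R*1000
    m=(d>0)&(abs(L[...,0])<60)&(abs(L[...,1])<110)&(L[...,2]<10)&(L[...,2]>-200)
    for z0 in range(-160,10,10):
        k=m&(L[...,2]>=z0)&(L[...,2]<z0+10)
        if k.sum()>3: print(n,z0,k.sum(),np.percentile(L[k,0],[2,98]).round(),np.percentile(L[k,1],[2,98]).round())
E
```

```text
t 4.03 tcp [0.4582 0.2593 0.0659] rot deg [1.80e+02 1.00e-02 7.18e+00] F [-0.51  0.79 -0.64] w 0.5 gf 0.0
230 [ 37.  -6. -31.] [ 37.   7. -31.] [ 35. -26. -26.] [81 83 91]
242 [ 30.  -6. -31.] [ 30.   7. -30.] [  1. -39.  65.] [82 84 93]
254 [ 24.  -6. -32.] [ 23.   8. -31.] [ -9. -39.  65.] [78 80 90]
266 [ 16.  -6. -31.] [ 17.   8. -32.] [-19. -40.  65.] [68 70 78]
278 [  9.  -6. -30.] [  85.    0. -214.] [-30. -40.  65.] [59 60 66]
290 [ 10.  -6. -48.] [ 10.   7. -47.] [-41. -41.  65.] [ 99  98 100]
302 [ 10.  -5. -61.] [ 10.   7. -61.] [-52. -41.  65.] [99 98 99]
314 [ 10.  -5. -73.] [ 10.   6. -73.] [-64. -42.  66.] [99 98 98]
326 [ 10.  -4. -84.] [ 10.   6. -84.] [-76. -42.  66.] [98 97 98]
338 [ 10.  -4. -93.] [ 10.   5. -93.] [-86. -42.  64.] [98 97 98]
350 [  9.  -4. -99.] [  10.    5. -100.] [-99. -43.  65.] [91 90 90]
362 [  33.   -3. -141.] [  34.    3. -141.] [  34.  -11. -141.] [40 38 37]
374 [  34.   -2. -145.] [  34.    3. -145.] [  34.  -11. -146.] [39 37 37]
386 [  34.   -2. -149.] [  34.    3. -150.] [  33.  -10. -149.] [39 37 36]
398 [  33.   -2. -152.] [  33.    
[... 931 characters left out ...]
 -20 93 [-55.  55.] [-29.  30.]
scene -10 127 [-57.  46.] [-28.  30.]
scene 0 108 [-54.  46.] [-28.  31.]
side -160 986 [-34.  23.] [-87.  74.]
side -150 866 [-34.  29.] [-81.  75.]
side -140 370 [-34.  30.] [-81.  75.]
side -120 37 [-11.   3.] [-13.  -1.]
side -110 101 [-11.  -1.] [-13.   9.]
side -100 124 [-10.   5.] [-13.  11.]
side -90 151 [-11.   8.] [-14.  11.]
side -80 143 [-11.   8.] [-13.  11.]
side -70 135 [-11.   8.] [-13.  11.]
side -60 129 [-11.   8.] [-13.  11.]
side -50 77 [-11.   7.] [-12.  10.]
side -40 1022 [-58.  51.] [-11.  12.]
side -30 655 [-59.  58.] [-29.  28.]
side -20 380 [-58.  50.] [-30.  -9.]
side -10 146 [-59.  43.] [-30.  -5.]
side 0 139 [-60.  43.] [-30.   0.]
```

The fingers end about 38 mm short of the reported TCP. The body also begins at tool z −140 mm instead of −97 mm, so the gripper really sits about 4 cm back from the nominal TCP. The hook is undisturbed. I'll open the fingers and measure that offset directly.

Request:
carry_out(plan=[[5,[0,0,0],0],[5,[0,0,0],0],[5,[0,0,0],0],[5,[0,0,0],0]])

```text
clock: 4.68
tcp_pos: [0.4582, 0.2594, 0.066]
tcp_rot: [-3.142, -0.0, 0.125]
contact_force: [-0.3, 0.1, -0.4]
width: 0.391
gripper_force: 0.0
```

```bash
python3 - <<'E'
from h import *
p,R=st(); f=[("wrist",env.read_camera("wrist"))]+[(n,env.read_camera(n)) for n in ("scene","side")]
for n,(im,d) in f:
    L=(cloud(n,d,np.array(env.camera_params("wrist")["tool_from_camera"])) if n=="wrist" else (cloud(n,d)-p)@R)*1000
    m=(d>0)&(abs(L[...,0])<20)&(abs(abs(L[...,1])-31)<11)&(L[...,2]>-130)&(L[...,2]<-5)
    for s in (1,-1):
        k=m&(L[...,1]*s>0); z=np.sort(L[k,2]); print(n,s,k.sum(),z[-12:].round(1),"x",np.percentile(L[k,0],[3,97]).round(1),"y",np.percentile(L[k,1],[3,97]).round(1))
E
```

```text
t 4.67 tcp [0.4582 0.2594 0.066 ] rot deg [-180.     -0.      7.18] F [-0.28  0.08 -0.35] w 36.8 gf 0.0
wrist 1 2827 [-36.8 -36.6 -36.6 -36.6 -36.5 -36.  -36.  -35.9 -35.7 -35.6 -35.  -34.7] x [-5.1 10.5] y [20.1 30.2]
wrist -1 2305 [-37.2 -37.1 -37.  -36.8 -36.8 -36.4 -36.1 -35.4 -35.3 -34.9 -34.2 -33.8] x [ 9.2 10.5] y [-29.9 -20.3]
scene 1 155 [-46.1 -46.  -43.9 -43.1 -42.5 -42.2 -41.6 -39.7 -38.3 -37.8 -36.7 -35.4] x [ 6.5 11.2] y [21.2 32.9]
scene -1 189 [-43.2 -43.2 -42.8 -41.7 -40.4 -39.4 -39.4 -39.4 -38.9 -38.2 -37.9 -36.6] x [-4.8 10.6] y [-32.3 -20.5]
side 1 695 [-36.6 -36.4 -36.3 -36.3 -36.2 -35.8 -35.8 -35.5 -35.5 -35.4 -35.4 -34.6] x [-10.5   7. ] y [21.7 33.5]
side -1 564 [-43.2 -43.1 -43.  -42.9 -42.8 -42.4 -41.8 -40.2 -40.2 -40.2 -39.1 -36.5] x [-10.5   7.9] y [-35.2 -24.1]
```

The real fingertips are at tool z = −37 mm, which puts the grasp point at −56 mm, with no sideways offset. I'll wait for the fingers to open fully, then descend 3.7 cm.

Request:
carry_out(plan=[[5,[0,0,0],0],[5,[0,0,0],0],[5,[0,0,1.2],0],[5,[0,0,2.4],0],[5,[0,0,3.7],0],[5,[0,0,3.7],0],[5,[0,0,3.7],0]])

```text
clock: 5.7
tcp_pos: [0.4582, 0.2593, 0.0288]
tcp_rot: [3.142, 0.0, 0.125]
contact_force: [0.6, 0.7, 0.4]
width: 0.534
gripper_force: 0.0
```

Request:
carry_out(plan=[[0,[0,0,0],0],[0,[0,0,0],0],[0,[0,0,0],0],[0,[0,0,0],0],[0,[0,0,0],0],[0,[0,0,0],0]], force=60)

```text
clock: 6.45
tcp_pos: [0.4585, 0.2594, 0.0293]
tcp_rot: [3.142, -0.001, 0.125]
contact_force: [0.4, -1.0, 3.2]
width: 0.249
gripper_force: 60.0
```

Gripped at 23.4 mm opening with 60 N. I'm lifting 8 cm and then checking how the hook hangs.

Request:
carry_out(plan=[[0,[0,0,-1],0],[0,[0,0,-3],0],[0,[0,0,-6],0],[0,[0,0,-8],0],[0,[0,0,-8],0],[0,[0,0,-8],0]], force=60)

```text
clock: 7.2
tcp_pos: [0.4572, 0.259, 0.1079]
tcp_rot: [3.141, 0.002, 0.125]
contact_force: [-0.9, -0.8, -2.5]
width: 0.252
gripper_force: 60.0
```

```bash
cat >> h.py <<'E'
def hook():
    p,R=st()
    for n in ("wrist","scene","side"):
        im,d=env.read_camera(n); h=cv2.cvtColor(im,cv2.COLOR_BGR2HSV)
        L=(cloud(n,d,np.array(env.camera_params("wrist")["tool_from_camera"])) if n=="wrist" else (cloud(n,d)-p)@R)*1000
        rod=(d>0)&(L[...,0]>75)&(L[...,0]<145)&(abs(L[...,1])<14)&(abs(L[...,2]+56)<20)&(h[...,1]<90)
        P=L[rod]
        if len(P)>10: print(n,"rod",len(P),"y,z at x=80,140:",np.polyval(np.polyfit(P[:,0],P[:,1],1),[80,140]).round(1),np.polyval(np.polyfit(P[:,0],P[:,2],1),[80,140]).round(1))
        leg=(d>0)&(L[...,0]>148)&(L[...,0]<175)&(abs(L[...,1])<14)&(L[...,2]>-45)&(L[...,2]<0)&(h[...,1]<90); P=L[leg]
        if len(P)>5: print(n,"leg",len(P),"x",np.percentile(P[:,0],[5,50,95]).round(1),"y",np.median(P[:,1]).round(1),"z",np.percentile(P[:,2],[2,98]).round(1))
    return p,R
E
python3 -c "
from h import *
hook()"
```

```text
t 7.2 tcp [0.4572 0.259  0.1079] rot deg [1.7998e+02 1.2000e-01 7.1800e+00] F [-0.88 -0.78 -2.48] w 23.7 gf 60.0
wrist rod 3082 y,z at x=80,140: [0.1 0.2] [-58.6 -58.4]
scene rod 154 y,z at x=80,140: [0.4 0.4] [-58.7 -58.4]
scene leg 29 x [161.6 163.  164.2] y -0.2 z [-43.5 -18.4]
side rod 132 y,z at x=80,140: [-3.1 -1. ] [-58.9 -58.2]
side leg 94 x [153.3 155.9 159.5] y -1.9 z [-44.2 -15.6]
```

The hook hangs level, with its leg at tool x = 160 mm and y ≈ 0. I'm moving it above the pocket.

Request:
carry_out(plan=[[0,[1.5,4,0],0.4],[0,[3.5,9,0],0.4],[0,[5.5,15,0.5],0.4],[0,[7.5,21,1.5],0.4],[0,[8.3,23.5,2.3],0.4],[0,[8.3,23.5,2.3],0.4],[0,[8.3,23.5,2.3],0.4],[0,[8.3,23.5,2.3],0.4]], force=60)

```text
clock: 8.35
tcp_pos: [0.5694, 0.0379, 0.086]
tcp_rot: [-3.141, 0.0, 0.12]
contact_force: [0.6, 0.3, -2.9]
width: 0.252
gripper_force: 60.0
```

```bash
cat >> h.py <<'E'
def binpose(c=(.771,.065),a=13.1):
    out=[]
    for n in ("scene","side"):
        im,d=env.read_camera(n); W=cloud(n,d); h=cv2.cvtColor(im,cv2.COLOR_BGR2HSV); z=W[...,2]
        m=(d>0)&(z>.040)&(z<.049)&(h[...,1]<90)&(h[...,2]<150)&(np.hypot(W[...,0]-c[0],W[...,1]-c[1])<.085); P=W[m]; print(n,"bin",len(P),rect(P))
E
python3 - <<'E'
from h import *
p,R=hook(); leg=p+R@np.array([.160,0,-.0115]); print("leg",leg.round(4)); binpose()
im,_=env.read_camera("wrist"); im2,_=env.read_camera("scene"); cv2.imwrite("pics/w3.png",np.hstack([cv2.resize(im,(400,300)),cv2.resize(im2[220:400,200:440],(400,300))]))
go(.5692,.0361,.085,6.8)
E
```

```text
t 8.35 tcp [0.5694 0.0379 0.086 ] rot deg [-1.7998e+02  1.0000e-02  6.8800e+00] F [ 0.58  0.32 -2.88] w 23.6 gf 60.0
wrist rod 3078 y,z at x=80,140: [0.1 0.2] [-58.6 -58.4]
scene rod 137 y,z at x=80,140: [-1.4 -1.3] [-59.  -59.2]
scene leg 20 x [161.  162.7 163.7] y -1.9 z [-41.7 -19.7]
side rod 155 y,z at x=80,140: [-2.2 -1.7] [-59.5 -59. ]
side leg 60 x [154.9 157.4 160.2] y -2.0 z [-44.2 -16.3]
leg [0.7283 0.057  0.0974]
scene bin 596 (array([771.5,  64.9]), array([122.4, 101. ]), 13.4)
side bin 758 (array([770.9,  63.5]), array([122.5, 105.1]), 13.7)
t 8.7 tcp [0.5699 0.037  0.0861] rot deg [ 1.80e+02 -2.00e-02  6.82e+00] F [-0.6  -0.07 -1.97] w 23.6 gf 60.0
shift cm [-0.08  0.08  0.11] turn 0.02
```

View pics/w3.png

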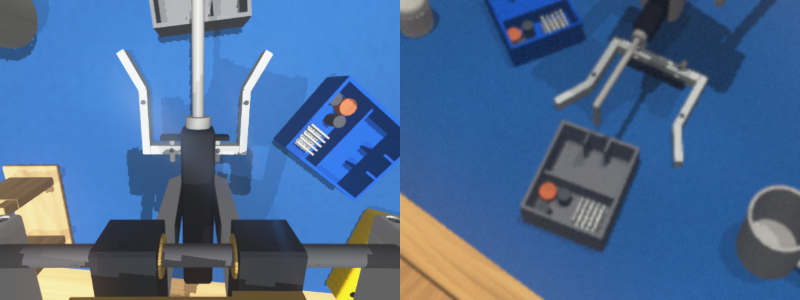

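The leg is above the pocket, about 3 mm off in y. I'll correct that and lower it part of the way, checking the force.

Request:
carry_out(plan=[[0,[0,0.25,1],0],[0,[0,0.25,2],0],[0,[0,0.25,3.5],0],[0,[0,0.25,4.5],0],[0,[0,0.25,5.5],0],[0,[0,0.25,6.5],0],[0,[0,0.25,6.5],0]], force=60)

```text
clock: 9.57
tcp_pos: [0.5692, 0.0342, 0.0198]
tcp_rot: [-3.141, 0.002, 0.118]
contact_force: [0.3, 0.2, -1.2]
width: 0.251
gripper_force: 60.0
```

```bash
python3 - <<'E'
from h import *
p,R=hook(); leg=p+R@np.array([.160,0,-.0115]); print("leg",leg.round(4)); binpose()
E
```

```text
t 9.57 tcp [0.5692 0.0342 0.0198] rot deg [-1.7997e+02  1.2000e-01  6.7800e+00] F [ 0.3  0.2 -1.2] w 23.6 gf 60.0
wrist rod 3087 y,z at x=80,140: [0.1 0.2] [-58.6 -58.4]
scene rod 123 y,z at x=80,140: [-1.3 -1.3] [-60.1 -59.8]
scene leg 91 x [148.3 159.4 165.7] y 1.8 z [-42.3  -2.4]
side rod 149 y,z at x=80,140: [-1.5 -1.8] [-60.6 -60.3]
side leg 94 x [149.7 158.2 163.2] y -0.7 z [-43.2 -14.4]
leg [0.7281 0.053  0.031 ]
scene bin 594 (array([771.4,  64.8]), array([122.7, 101. ]), 13.3)
side bin 652 (array([771. ,  63.7]), array([122.4, 104.5]), 13.2)
```

Request:
carry_out(plan=[[0,[0,0,0.7],0],[0,[0,0,1.4],0],[0,[0,0,2.0],0],[0,[0,0,2.0],0]], force=60)

```text
clock: 10.32
tcp_pos: [0.5693, 0.0342, -0.0001]
tcp_rot: [-3.141, 0.002, 0.118]
contact_force: [-0.1, 0.1, -2.8]
width: 0.255
gripper_force: 60.0
```

```bash
python3 - <<'E'
from h import *
p,R=st(); leg=p+R@np.array([.160,0,-.0115]); print("leg",leg.round(4)); binpose()
im,_=env.read_camera("side"); im2,_=env.read_camera("scene"); cv2.imwrite("pics/c4.png",np.hstack([cv2.resize(im[190:330,140:320],(400,311)),cv2.resize(im2[270:394,230:390],(400,311))]))
E
```

```text
t 10.32 tcp [ 5.693e-01  3.420e-02 -1.000e-04] rot deg [-1.7997e+02  1.1000e-01  6.7800e+00] F [-0.06  0.11 -2.82] w 24.0 gf 60.0
leg [0.7282 0.0531 0.0111]
scene bin 601 (array([771.3,  64.9]), array([122.5, 101. ]), 13.2)
side bin 728 (array([771.2,  64. ]), array([122.1, 106.2]), 13.7)
```

View pics/c4.png

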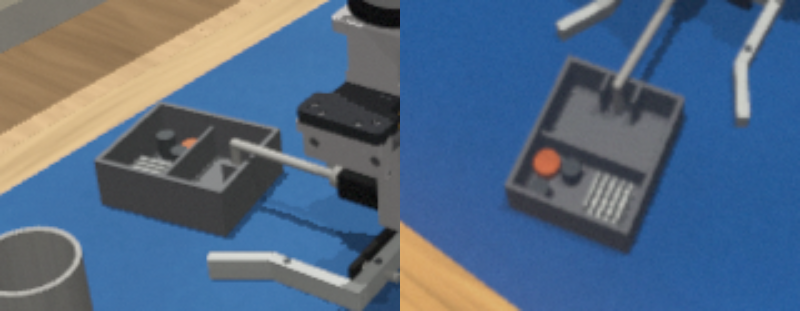

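The leg is in the pocket between the ribs, at crop pixels (615,95) in the right view, and the bin has not moved. I'm starting the drag gently.

Request:
carry_out(plan=[[0,[-0.3,0,0],0],[0,[-0.6,0,0],0],[0,[-0.8,0,0],0],[0,[-1.0,0,0],0],[0,[-1.3,0,0],0],[0,[-1.6,-0.05,0],0],[0,[-1.9,-0.1,0],0],[0,[-2.2,-0.1,0],0]], force=60)

```text
clock: 11.52
tcp_pos: [0.5483, 0.0325, 0.0011]
tcp_rot: [3.142, -0.001, 0.118]
contact_force: [2.2, 0.6, -3.4]
width: 0.25
gripper_force: 60.0
```

```bash
cat >> h.py <<'E'
def bay(x,y,o=(.578,.0432),a=6.8):
    a=np.radians(a); d=np.array([x-o[0],y-o[1]]); return (np.array([[np.cos(a),np.sin(a)],[-np.sin(a),np.cos(a)]])@d*1000).round(1)
def report(c,a=10):
    p,R=st(); leg=p+R@np.array([.160,0,-.0115]); print("leg bay",bay(*leg[:2]),leg[2].round(4)); binpose(c,a)
    print("F along pull (bay x)",round(float(np.array(env.read_state()["contact_force"])[:2]@[np.cos(np.radians(6.8)),np.sin(np.radians(6.8))]),2))
E
python3 -c "
from h import *
report((.757,.063))"
```

```text
t 11.53 tcp [0.5483 0.0325 0.0011] rot deg [ 1.80e+02 -3.00e-02  6.78e+00] F [ 2.18  0.59 -3.37] w 23.5 gf 60.0
leg bay [129.2  -7.1] 0.0127
scene bin 593 (array([757.4,  62.7]), array([122.1, 101. ]), 11.9)
side bin 722 (array([756. ,  61.5]), array([122.7, 105.4]), 11.8)
F along pull (bay x) 0.63
```

Request:
carry_out(plan=[[0,[-0.3,-0.05,0],0],[0,[-0.7,-0.1,0],0],[0,[-1.1,-0.15,0],0],[0,[-1.5,-0.2,0],0],[0,[-1.9,-0.25,0],0],[0,[-2.3,-0.3,0],0],[0,[-2.7,-0.35,0],0],[0,[-3.1,-0.4,0],0],[0,[-3.5,-0.45,0],0],[0,[-3.9,-0.5,0],0]], force=60)

```text
clock: 12.88
tcp_pos: [0.5087, 0.0328, 0.001]
tcp_rot: [3.142, -0.0, 0.118]
contact_force: [2.5, 0.3, -2.4]
width: 0.245
gripper_force: 60.0
```

```bash
python3 -c "
from h import *
report((.718,.059))"
```

```text
t 12.88 tcp [0.5087 0.0328 0.001 ] rot deg [ 1.80e+02 -1.00e-02  6.78e+00] F [ 2.51  0.33 -2.42] w 23.1 gf 60.0
leg bay [90.  -2.2] 0.0125
scene bin 571 (array([717.9,  59. ]), array([123.2, 101.1]), 8.1)
side bin 749 (array([717.2,  59.4]), array([122.7, 104.4]), 7.8)
F along pull (bay x) -0.11
```

Request:
carry_out(plan=[[0,[-0.4,0,0],0],[0,[-0.9,-0.05,0],0],[0,[-1.4,-0.1,0],0],[0,[-1.9,-0.1,0],0],[0,[-2.4,-0.1,0],0],[0,[-2.9,-0.1,0],0],[0,[-3.4,-0.1,0],0],[0,[-3.9,-0.1,0],0],[0,[-4.4,-0.1,0],0],[0,[-4.8,-0.1,0],0]], force=60)

```text
clock: 14.22
tcp_pos: [0.4608, 0.0281, 0.001]
tcp_rot: [3.142, -0.0, 0.118]
contact_force: [1.8, -0.1, -2.3]
width: 0.249
gripper_force: 60.0
```

```bash
python3 -c "
from h import *
report((.67,.054))"
```

```text
t 14.22 tcp [0.4608 0.0281 0.001 ] rot deg [180.    -0.     6.78] F [ 1.84 -0.06 -2.35] w 23.4 gf 60.0
leg bay [41.9 -1.2] 0.0125
scene bin 551 (array([670.4,  54.3]), array([122.7, 100.6]), 7.4)
side bin 777 (array([670.4,  53. ]), array([124.4, 104. ]), 8.0)
F along pull (bay x) 0.15
```

Request:
carry_out(plan=[[0,[-0.2,0,0],0],[0,[-0.4,0,0],0],[0,[-0.6,0,0],0],[0,[-0.8,0,0],0],[0,[-1.0,0,0],0],[0,[-1.2,0,0],0],[0,[-1.3,0,0],0],[0,[-1.4,0,0],0],[0,[-1.5,0,0],0]], force=60)

```text
clock: 15.45
tcp_pos: [0.4462, 0.0264, 0.0009]
tcp_rot: [-3.142, 0.0, 0.118]
contact_force: [2.0, 0.7, -3.2]
width: 0.253
gripper_force: 60.0
```

```bash
python3 -c "
from h import *
report((.655,.052))"
```

```text
t 15.45 tcp [0.4462 0.0264 0.0009] rot deg [-180.      0.      6.78] F [ 1.99  0.73 -3.21] w 23.7 gf 60.0
leg bay [27.1 -1.1] 0.0124
scene bin 543 (array([655.8,  52.3]), array([122.1, 100.9]), 7.5)
side bin 808 (array([655.4,  51.4]), array([122.9, 104.9]), 7.8)
F along pull (bay x) 1.68
```

Request:
carry_out(plan=[[0,[-0.05,0,0],0],[0,[-0.1,0,0],0],[0,[-0.15,0,0],0],[0,[-0.15,0,0],0]])

```text
clock: 16.05
tcp_pos: [0.4447, 0.0262, 0.0009]
tcp_rot: [3.142, 0.0, 0.118]
contact_force: [1.3, 0.6, -2.8]
width: 0.252
gripper_force: 60.0
```

Request:
carry_out(plan=[[0,[-0.04,0,0],0],[0,[-0.08,0,0],0],[0,[-0.12,0,0],0],[0,[-0.12,0,0],0]])

```text
clock: 16.55
tcp_pos: [0.4435, 0.0261, 0.0009]
tcp_rot: [-3.142, 0.0, 0.118]
contact_force: [1.3, 0.4, -2.8]
width: 0.251
gripper_force: 60.0
```

Request:
carry_out(plan=[[0,[-0.04,0,0],0],[0,[-0.08,0,0],0],[0,[-0.12,0,0],0],[0,[-0.12,0,0],0]])

```text
clock: 17.05
tcp_pos: [0.4423, 0.0259, 0.0009]
tcp_rot: [-3.142, 0.0, 0.118]
contact_force: [0.4, 0.7, -2.0]
width: 0.251
gripper_force: 60.0
```

Request:
carry_out(plan=[[0,[-0.04,0,0],0],[0,[-0.08,0,0],0],[0,[-0.12,0,0],0],[0,[-0.12,0,0],0]])

```text
clock: 17.55
tcp_pos: [0.4411, 0.0258, 0.0009]
tcp_rot: [3.142, 0.0, 0.118]
contact_force: [1.8, 0.4, -3.0]
width: 0.25
gripper_force: 60.0
```

Request:
carry_out(plan=[[0,[-0.04,0,0],0],[0,[-0.08,0,0],0],[0,[-0.12,0,0],0],[0,[-0.12,0,0],0]])

```text
clock: 18.05
tcp_pos: [0.4399, 0.0256, 0.001]
tcp_rot: [-3.142, 0.0, 0.118]
contact_force: [2.2, 0.3, -3.3]
width: 0.249
gripper_force: 60.0
```

Request:
carry_out(plan=[[0,[-0.04,0,0],0],[0,[-0.08,0,0],0],[0,[-0.12,0,0],0],[0,[-0.12,0,0],0]])

```text
clock: 18.55
tcp_pos: [0.4391, 0.0255, 0.0011]
tcp_rot: [3.142, -0.001, 0.118]
contact_force: [3.2, -0.2, -3.3]
width: 0.25
gripper_force: 60.0
```

Request:
carry_out(plan=[[0,[-0.04,0,0],0],[0,[-0.08,0,0],0],[0,[-0.08,0,0],0]])

```text
clock: 18.92
tcp_pos: [0.4389, 0.0254, 0.0012]
tcp_rot: [3.141, -0.002, 0.118]
contact_force: [5.2, 0.5, -5.1]
width: 0.25
gripper_force: 60.0
```

```bash
python3 -c "
from h import *
report((.648,.051))"
```

```text
t 18.93 tcp [0.4389 0.0254 0.0012] rot deg [ 1.7999e+02 -1.1000e-01  6.7700e+00] F [ 5.2   0.51 -5.09] w 23.5 gf 60.0
leg bay [19.8 -1.3] 0.013
scene bin 537 (array([648.9,  50.6]), array([122. , 101.1]), 6.7)
side bin 801 (array([648.6,  49.9]), array([123.2, 104.2]), 6.9)
F along pull (bay x) 5.6
```

Contact: the pull is 5.4 N and the bin is square at 6.8°. I'll ease the tool down 0.5 mm to remove the upward rub, then build to about 9 N.

Request:
carry_out(plan=[[0,[-0.03,0,0.03],0],[0,[-0.06,0,0.05],0],[0,[-0.09,0,0.05],0],[0,[-0.09,0,0.05],0]])

```text
clock: 19.52
tcp_pos: [0.439, 0.0253, 0.001]
tcp_rot: [3.141, -0.004, 0.118]
contact_force: [7.4, 1.1, -4.9]
width: 0.25
gripper_force: 60.0
```

```bash
python3 -c "
from h import *
report((.648,.051))"
```

```text
t 19.52 tcp [0.439  0.0253 0.001 ] rot deg [179.98  -0.21   6.78] F [ 7.44  1.08 -4.91] w 23.5 gf 60.0
leg bay [19.8 -1.4] 0.0131
scene bin 534 (array([648.6,  50.6]), array([123. , 100.9]), 6.3)
side bin 804 (array([647.7,  49.8]), array([121.2, 104.9]), 6.9)
F along pull (bay x) 6.02
```

Request:
carry_out(plan=[[0,[-0.04,0,0.03],0],[0,[-0.08,0,0.03],0],[0,[-0.1,0,0.03],0],[0,[-0.1,0,0.03],0],[0,[-0.1,0,0.03],0],[0,[-0.1,0,0.03],0]])

```text
clock: 20.38
tcp_pos: [0.4391, 0.0252, 0.0009]
tcp_rot: [3.141, -0.006, 0.118]
contact_force: [9.6, 1.1, -6.5]
width: 0.253
gripper_force: 60.0
```

```bash
python3 -c "
from h import *
report((.648,.051))"
```

```text
t 20.38 tcp [0.4391 0.0252 0.0009] rot deg [179.97  -0.33   6.77] F [ 9.59  1.08 -6.54] w 23.8 gf 60.0
leg bay [19.9 -1.5] 0.0134
scene bin 524 (array([648.4,  50.2]), array([123.2, 101.2]), 6.8)
side bin 805 (array([648.2,  49.4]), array([122.8, 105.1]), 6.4)
F along pull (bay x) 8.62
```

Request:
carry_out(plan=[[0,[0,0,0.04],0],[0,[0,0,0.08],0],[0,[0,0,0.08],0],[0,[0,0,0.08],0],[0,[0,0,0.08],0]])

```text
clock: 21.1
tcp_pos: [0.439, 0.0252, 0.0003]
tcp_rot: [3.141, -0.006, 0.118]
contact_force: [7.5, 1.4, -5.1]
width: 0.252
gripper_force: 60.0
```

```bash
python3 -c "
from h import *
report((.648,.051))
for n in ('scene','side'):
    im,d=env.read_camera(n); W=cloud(n,d); h=cv2.cvtColor(im,cv2.COLOR_BGR2HSV); a=np.radians(6.8)
    L=(W[...,:2]-[.6484,.05])@np.array([[np.cos(a),-np.sin(a)],[np.sin(a),np.cos(a)]]); m=(d>0)&(h[...,1]<90)&(h[...,2]<150)&(W[...,2]>.038)&(W[...,2]<.052)&(abs(L[...,1])<.05)
    print(n,[np.percentile(W[m&(abs(L[...,0]-x)<.006),2],[50,90]).round(4) for x in (-.058,.058)])
"
```

```text
t 21.1 tcp [4.39e-01 2.52e-02 3.00e-04] rot deg [179.96  -0.32   6.78] F [ 7.47  1.39 -5.13] w 23.7 gf 60.0
leg bay [19.7 -1.5] 0.0127
scene bin 535 (array([648.8,  50.6]), array([123.1, 100.9]), 6.6)
side bin 807 (array([648.1,  49.4]), array([121.8, 104.9]), 7.0)
F along pull (bay x) 7.03
scene [array([0.0443, 0.0466]), array([0.0439, 0.0465])]
side [array([0.0446, 0.0473]), array([0.0439, 0.0468])]
```

Seated: the bin is flat and square, and was held for over a second at 7–9 N. Next I'll unload the hook, free the leg and lift it out.

Request:
carry_out(plan=[[0,[0.1,0,-0.05],0],[0,[0.2,0,-0.1],0],[0,[0.3,0,-0.1],0],[0,[0.45,0,-0.1],0],[0,[0.6,0,-0.1],0],[0,[0.75,0,-0.1],0],[0,[0.75,0,-0.1],0]])

```text
clock: 22.18
tcp_pos: [0.4433, 0.0261, 0.0002]
tcp_rot: [-3.141, 0.001, 0.118]
contact_force: [-0.0, 0.4, -2.2]
width: 0.253
gripper_force: 60.0
```

```bash
python3 -c "
from h import *
report((.648,.051)); hook()"
```

```text
t 22.18 tcp [4.433e-01 2.610e-02 2.000e-04] rot deg [-1.7999e+02  4.0000e-02  6.7800e+00] F [-0.03  0.44 -2.19] w 23.8 gf 60.0
leg bay [24.2 -1.1] 0.0116
scene bin 537 (array([648. ,  50.4]), array([123.4, 101.2]), 6.6)
side bin 805 (array([648. ,  49.5]), array([122. , 104.5]), 6.4)
F along pull (bay x) 0.23
t 22.27 tcp [4.433e-01 2.610e-02 3.000e-04] rot deg [-1.80e+02  3.00e-02  6.78e+00] F [ 0.29 -0.47 -2.34] w 23.9 gf 60.0
wrist rod 3091 y,z at x=80,140: [0.1 0.2] [-58.6 -58.5]
scene rod 101 y,z at x=80,140: [-1.4 -1.2] [-59.1 -59. ]
scene leg 232 x [149.6 161.  172.3] y 1.2 z [-44.5  -0.9]
side rod 182 y,z at x=80,140: [-1.5 -2.2] [-59.1 -59.2]
side leg 48 x [148.3 159.9 166.1] y -6.2 z [-44.7 -21.3]
```

Request:
carry_out(plan=[[0,[0,0,-0.7],0],[0,[0,0,-1.7],0],[0,[0,0,-3],0],[0,[0,0,-5],0],[0,[0,0,-7],0],[0,[0,0,-9],0],[0,[0,0,-10.8],0],[0,[0,0,-10.8],0]])

```text
clock: 23.42
tcp_pos: [0.4456, 0.0258, 0.1108]
tcp_rot: [3.14, -0.005, 0.118]
contact_force: [-0.0, 0.2, -2.6]
width: 0.251
gripper_force: 60.0
```

```bash
python3 -c "
from h import *
report((.648,.051)); go(.4583,.2593,.108,7.18)"
```

```text
t 23.43 tcp [0.4456 0.0258 0.1108] rot deg [179.92  -0.3    6.78] F [-0.05  0.15 -2.57] w 23.6 gf 60.0
leg bay [26.4 -1.6] 0.1231
scene bin 540 (array([649. ,  50.5]), array([122.7, 100.8]), 6.8)
side bin 855 (array([648.4,  48.7]), array([122.9, 104.8]), 6.3)
F along pull (bay x) -0.48
t 23.52 tcp [0.4435 0.0261 0.1085] rot deg [ 1.7999e+02 -2.0000e-02  6.7800e+00] F [-0.52  0.3  -2.76] w 23.5 gf 60.0
shift cm [  4.23 -22.98   0.05] turn -0.4
```

The bin stayed home. I'm returning the hook to above the cradle.

Request:
carry_out(plan=[[0,[1,-4,0],-0.4],[0,[2,-9,0],-0.4],[0,[3,-15,0],-0.4],[0,[4.2,-20,0],-0.4],[0,[4.2,-22.5,0],-0.4],[0,[4.2,-23.0,0],-0.4],[0,[4.2,-23.0,0],-0.4],[0,[4.2,-23.0,0],-0.4]])

```text
clock: 24.52
tcp_pos: [0.458, 0.2581, 0.108]
tcp_rot: [3.141, 0.001, 0.124]
contact_force: [-0.4, -0.8, -2.2]
width: 0.251
gripper_force: 60.0
```

```bash
python3 -c "
from h import *
hook(); go(.4583,.2593,.029,7.18)"
```

```text
t 24.52 tcp [0.458  0.2581 0.108 ] rot deg [1.7997e+02 4.0000e-02 7.1000e+00] F [-0.36 -0.85 -2.19] w 23.6 gf 60.0
wrist rod 3092 y,z at x=80,140: [0.1 0.2] [-58.6 -58.5]
scene rod 152 y,z at x=80,140: [0.4 0.3] [-59.6 -58.9]
scene leg 32 x [162.2 163.2 164.7] y -0.0 z [-44.9 -18.6]
side rod 129 y,z at x=80,140: [-3.1 -1.2] [-60. -59.]
side leg 91 x [154.2 156.6 160.4] y -2.0 z [-43.8 -17. ]
t 24.68 tcp [0.4583 0.2584 0.1084] rot deg [179.99  -0.     7.09] F [-0.33  0.12 -1.67] w 24.0 gf 60.0
shift cm [ 0.01 -0.09  7.94] turn -0.09
```

Request:
carry_out(plan=[[0,[0,-0.08,1.5],0],[0,[0,-0.08,3.5],0],[0,[0,-0.08,5],0],[0,[0,-0.08,6],0],[0,[0,-0.08,7],0],[0,[0,-0.08,7.6],0],[0,[0,-0.08,7.8],0],[0,[0,-0.08,7.8],0]])

```text
clock: 25.68
tcp_pos: [0.4583, 0.2603, 0.0306]
tcp_rot: [-3.141, -0.0, 0.125]
contact_force: [0.5, -0.1, -2.9]
width: 0.251
gripper_force: 60.0
```

```bash
python3 -c "
from h import *
go(.4583,.2593,.029,7.18)"
```

```text
t 25.68 tcp [0.4583 0.2603 0.0306] rot deg [-1.7999e+02 -3.0000e-02  7.1800e+00] F [ 0.5  -0.07 -2.91] w 23.6 gf 60.0
shift cm [-0.01  0.1   0.16] turn 0.0
```

Request:
carry_out(plan=[[0,[0,0.08,0.08],0],[0,[0,0.08,0.14],0],[0,[0,0.08,0.14],0],[0,[0,0.08,0.14],0]])

```text
clock: 26.18
tcp_pos: [0.4584, 0.2595, 0.0293]
tcp_rot: [-3.142, -0.001, 0.125]
contact_force: [-0.2, -0.8, -0.7]
width: 0.253
gripper_force: 60.0
```

The cradle is now carrying most of the weight. I'll settle it a little more and release.

Request:
carry_out(plan=[[0,[0,0,0.04],0],[0,[0,0,0.04],0],[5,[0,0,0.04],0],[5,[0,0,0.04],0],[5,[0,0,0.04],0],[5,[0,0,0.04],0],[5,[0,0,0.04],0],[5,[0,0,0.04],0],[5,[0,0,0.04],0]])

```text
clock: 27.3
tcp_pos: [0.4581, 0.2594, 0.0286]
tcp_rot: [-3.142, -0.0, 0.125]
contact_force: [-0.5, -0.2, 0.9]
width: 0.531
gripper_force: 0.0
```

Request:
carry_out(plan=[[5,[0,0,-1],0],[5,[0,0,-3],0],[5,[0,0,-6],0],[5,[0,0,-10],0],[5,[0,0,-14],0],[5,[0,0,-16],0],[5,[0,0,-16],0]])

```text
clock: 28.18
tcp_pos: [0.4599, 0.2601, 0.1915]
tcp_rot: [-3.14, -0.006, 0.125]
contact_force: [0.5, -0.2, -0.8]
width: 0.532
gripper_force: 0.0
```

```bash
python3 - <<'E'
from h import *
report((.648,.051)); o=[]
for n in ("scene","side"):
    im,d=env.read_camera(n); W=cloud(n,d); h=cv2.cvtColor(im,cv2.COLOR_BGR2HSV); z=W[...,2]
    m=(d>0)&(z>.09)&(z<.106)&(h[...,2]<70)&(abs(W[...,1]-.258)<.04)&(abs(W[...,0]-.448)<.09); P=W[m]; print("handle",np.percentile(P[:,2],[10,50,90]).round(4),rect(P)); o.append(cv2.resize(im,(400,300)))
cv2.imwrite("pics/end.png",np.hstack(o))
E
```

```text
t 28.18 tcp [0.4599 0.2601 0.1915] rot deg [-179.92   -0.33    7.18] F [ 0.46 -0.25 -0.83] w 50.0 gf 0.0
leg bay [ 68.3 230.4] 0.2039
scene bin 546 (array([648.6,  50.5]), array([121.9, 100.9]), 6.7)
side bin 601 (array([648.3,  49.5]), array([122.4, 104.7]), 6.4)
F along pull (bay x) -0.46
handle [0.0954 0.0973 0.0992] (array([450.2, 258.3]), array([128.7,  24.3]), 7.1)
handle [0.0931 0.0983 0.0998] (array([446. , 261.9]), array([128.8,  31.2]), 7.4)
```

View pics/end.png

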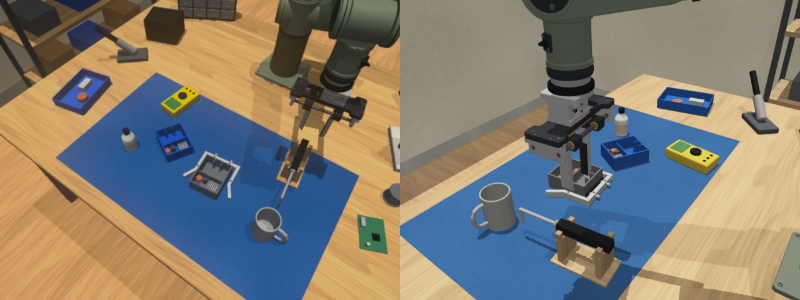

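The bin is home and square in the bay at (213,172). The hook is level in both notches at (293,165), the arm is clear, and the bystanders haven't moved. I'm handing it in.

```bash
python3 -c "
from station import env
print(env.close_job())"
```

```text
the job is handed in; nothing more can be done
None
```

The job is handed in: the grey bin is home and square against the buffer (my readings during the pull were at most about 10 N, held at 7–9 N for over a second), and the hook is back in both notches of its cradle, with about 28 s used.

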